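# Load the bench screw press and clamp the specimen

## Robot

A 6-joint arm with a two-finger parallel gripper is mounted at the origin on the work surface. World frame = base frame: x ahead of the robot, y to its left, z up, the work surface at z = 0. Lengths are in m, angles in rad, forces in N, time in s.
With the tool pointing down it reaches from about 0.275 to 0.75 m from the base axis. Payload 10.2 kg.
Tool frame: the origin (TCP) lies where the fingers leave the gripper's body, on its centre line; the fingertips stand 73 mm ahead of it and the grasp point (between the pads) lies 54 mm ahead of it (arm.grip_point_offset is the distance from the TCP to the grasp point, in m); x points along the fingers, y is the direction in which the jaws open and shut, and the axes are right-handed (so a half turn about x gives the same grasp; the last joint's range is limited). The gripper opens to 85 mm and grips with 20 to 120 N. Pads are 22 mm wide; open, the fingers measure 114 mm over their backs; the gripper's body (76 mm by 85 mm) begins 54 mm behind the grasp point. The pads swing forward as they close: fully open they stand 13 mm farther back than shut.
Start: joints at [1.119, 0.313, 1.498, -0, 1.331, -0.223], TCP at [0.119, 0.511, 0.304] pointing down, gripper open.
Joint ranges: [-2.94, 2.94], [-0.97, 2.17], [0.19, 2.56], [-1.23, 4.37], [0.02, 3.11], [-2.88, 2.88]. Speed limits (rad/s): [2.39, 2.39, 3.01, 3.14, 3.14, 3.14].

## Interface

Orientations are given as a unit quaternion [w, x, y, z].
In Python, from station import arm, read_camera, camera_info gives the robot as it stands. The module is installed in compiled form; this text tells all that it offers.
- The arm moves only by the tool servo_tool, never from a script. Its argument "plan" is text: rows parted by semicolons, each of 5 numbers parted by spaces: the shift along the tool's x, y, z in cm, then the turn about the tool's x in degrees, then the opening, from 0 (shut) to 1 (fully open). A call has 1 to 5 rows; each row is the pose to reach, as a shift and turn from the pose commanded when the call began, along the tool's axes at that moment; what a row does not reach only later rows make up. A row lasts 1/12 s, in which the tool goes at most 41.7 mm and 7.16 degrees, less where a joint would pass 70% of its speed; a pose out of reach is approached as far as the arm can. A call with a gripper value outside its range is refused whole. The fingers move at their own pace and stop on an object; "grip_force" is the grip in N (left out, the last holds). Time passes only in rows, so rows that repeat a pose let the fingers close. It gives the time, the measured TCP pose, the force and the opening at its end, in the units of the state.
- arm.state(): the state, without advancing time (a new reading comes with each control period).
- read_camera(name): name is "side" or "top"; returns the picture (480x640x3 uint8, red, green, blue); there is no depth.
- camera_info(name): a dict with "fx", "fy", "cx", "cy" (pixels), "dist" ([k1, k2, p1, p2, k3] as OpenCV has them; the pictures are not rectified), "rvec" (rotation vector, rad) and "tvec" (3), from world to camera coordinates, as OpenCV has them. Camera axes: x right, y down, z forward; pixel columns grow to the right and rows downward; lengths in m; the calibration is good to about 2 mm. A picture is of the moment at which its call begins. camera_info takes no time and is no camera call.
- arm.hand_in(): hands the job in, once; it reports no verdict.
The state is a dict: "t": time; "joint_positions": joint angles; "joint_vel": joint speeds; "effort": joint torques, N m; "tcp_pos": TCP position; "tool_rot": TCP orientation; "ft_force": force on the tool from outside, world axes, zero at the start; "torque": the same for the moment, N m; "opening": finger opening in m.
Only numpy, scipy, OpenCV 4.12 (cv2) and the standard library are available. Lean on these libraries where they do the work, as an engineer would, in place of code of your own. Each camera call takes 0.05 s, during which the arm holds its last target.

## Task

Load the small screw press: push the specimen slide along its track, gently, until it is fully home against the stop at the back. Then turn the T-handle on top clockwise, half turn by half turn, until the foot of the press holds the specimen firmly; feel for the handle stiffening and leave it there, snug but not forced. Let go of everything and leave the glassware around the press where it stands.

Things in the scene. Friction and masses are not known exactly. Their poses are not given: they have to be found in the camera images.
- press: Grey bench screw press, fixed. Origin on the bench under the screw axis, z up; its open front looks along -x; track, stop and slide share its x direction. Base plate 150 x 170 x 14 mm; two 24 mm columns at y = -62 and +62 mm carry a crossbeam, 46 mm in x, 170 mm in y, z = 94 to 120 mm; column nuts on it reach z = 130 mm.
- track: Aluminium track fixed along x through the press, 195 mm long (x = -160 to +35 mm), 84 mm wide, with 8 mm high guide rails 63 mm apart. Origin on the screw axis at the track's underside; the running surface is 16 mm above it. It stands on packing: its height differs by some millimetres each time.
- stop: Steel stop block, 12 x 50 x 20 mm, fixed at the track's rear end. Origin at the foot of its front face, 30 mm behind the screw axis, on the running surface. The slide's leading edge meets it. Not to be rammed: 25 N at most.
- slide: Loose steel specimen slide, 0.25 to 0.5 kg, on the track, 25 to 55 mm out to the front. Plate 170 x 60 x 8 mm, from x = -140 to +30 mm; x points to the stop. Origin on its underside, below the centre of the round specimen cell (46 mm diameter, 15 to 20 mm high). Home: leading edge on the stop (within 2.5 mm), cell under the foot. Slides with 1 to 5 N.
- tab (a point): Centre of the top face of the slide's upright black grip tab, which is 30 mm in the slide's x, 12 mm in its y and stands 46 mm above the plate (54 mm above the underside), at x = -120 mm of the slide.
- thandle: Steel T-handle on the screw: round bar along its y axis, 14 mm diameter, 150 mm long, black 19 mm ball ends; hub 32 mm diameter, from 17 mm below to 15 mm above the bar's centre. Origin on the screw axis at the bar's centre, about 190 mm up at the start. At first the bar lies across the press within 30 degrees. Clockwise from above screws ram and handle down, 20 mm per turn.
- foot: Sprung steel pressure foot, disc of 30 mm diameter on the screw axis under the crossbeam; origin inside its stem. It meets the specimen after about 0.6 to 1.2 turns of the T-handle: exactly where must be felt. Firm means 30 to 110 N on the specimen; more than 150 N is forced.
- screw (a point): The screw axis on top of the crossbeam. How the T-handle feels: a steady drag of 0.25 N m until the foot meets the specimen, then 0.0032 N m more for each N of the foot's force, about 0.4 N m more per radian. So firm is 0.10 to 0.35 N m above the drag. The screw stays where it is left up to about 80 N; from more it turns back to that when let go.
- beaker: Empty glass beaker, 68 mm diameter, 85 mm high, beside the press. Bystander; origin at the centre of its underside.
- flask: Round glass flask, 92 mm diameter, 128 mm high, on the other side of the press. Bystander; origin at the centre of its underside.
- jar: Amber glass jar with a black lid, 60 mm diameter, 75 mm high, behind the press. Bystander; origin at the centre of its underside.
Mind the look-alikes: they are no part of the job. What is shaped like the press but blue or orange is not meant.

How it is judged:
On the way, in this order (a step that is already met when the one before it is completed fails the run):
1. the slide is home against the stop (x of slide in the frame of track above -0.0025 m and angle between the x axis of slide and the x axis of track, either way round below 0.06 rad and angle between slide's own z axis and vertical below 0.05 rad and contact force between foot and slide below 1 N), for 0.2 s.
2. the foot holds the specimen firmly, the slide still home (x of slide in the frame of track above -0.0025 m and angle between the x axis of slide and the x axis of track, either way round below 0.06 rad and angle between slide's own z axis and vertical below 0.05 rad and contact force between foot and slide above 30 N), for 0.2 s.
At the end, for the whole second after the job is handed in: The slide is home on the track (within 2.5 mm of the stop, lying flat and straight), the foot presses the specimen with 30 to 110 N, and handle and slide are at rest (all of step 2 and contact force between foot and slide below 110 N and angular speed of thandle below 0.05 rad/s and linear speed of slide below 0.01 m/s); the robot touches nothing.
It fails at once if the screw is forced: more than 150 N on the specimen (contact force between foot and slide above 150 N).
It fails at once if the slide is rammed into the stop with more than 25 N (contact force between slide and stop above 25 N).
It fails at once if glassware by the press is shifted by more than 40 mm or tipped (distance of any of beaker, flask, jar from where it was at the start of the episode above 0.04 m or angle between any of beaker, flask, jar's own z axis and vertical above 0.5 rad).
It also fails if it takes over 72 s, if anything falls off the work surface, if the arm or the gripper's body presses on something with over 40 N, if the wrist force passes 120 N, or if a joint passes its speed limit or range.

## Working session

There is one attempt and no reset: what is moved stays moved. The work goes in short steps, Python scripts to look and compute and a tool call to move; the robot and the scene stay as the last step left them, time stands still between calls to the robot, and variables do not carry over. Pictures are saved under pics/ and viewed, and the job is handed in when it is done.

Besides the shell and the picture viewer there is one more tool, called after ">>>" as name(argument=value, ...), one argument or row to a line, values as JSON. servo_tool: Moves the arm, as the interface text tells. Its arguments: {"type":"object","properties":{"plan":{"type":"string"},"grip_force":{"type":"number"}},"required":["plan"]}

```bash
mkdir -p pics; python3 - <<'E'
from station import arm, read_camera, camera_info
import cv2
s=arm.state()
print(s, arm.grip_point_offset)
for n in("side","top"):
    cv2.imwrite(f"pics/{n}0.png",read_camera(n)[:,:,::-1]); print(n,camera_info(n))
E
```

```text
{'t': 0.0, 'joint_positions': array([ 1.11855688e+00,  3.13443110e-01,  1.49848361e+00, -2.64396682e-05,
        1.33102474e+00, -2.23381260e-01]), 'joint_vel': array([ 0.00215616, -0.00029874,  0.00033333,  0.00011367, -0.00213325,
       -0.00098138]), 'effort': array([ 1.82471162e-03, -4.12268007e+01, -2.59739774e+01, -7.69285316e-05,
        4.22099591e-03,  1.79113172e-06]), 'tcp_pos': array([0.11902816, 0.5111382 , 0.30332103]), 'tool_rot': array([ 0.70233184,  0.08027863,  0.70263314, -0.08119116]), 'ft_force': array([ 0.46041177,  0.26320443, -0.15901024]), 'torque': array([ 0.01665589, -0.00501691, -0.0328594 ]), 'opening': 0.08545838678659046} 0.0539
side {'fx': 550.1872853981243, 'fy': 550.1872853981243, 'cx': 313.0832883770617, 'cy': 244.42318494593644, 'dist': array([-0.1505503,  0.       ,  0.       ,  0.       ,  0.       ]), 'rvec': array([ 1.94358951, -0.84196733,  0.48676109]), 'tvec': array([-0.34311994,  0.33140325,  0.58543007])}
top {'fx': 520.730212430867, 'fy': 520.730212430867, 'cx': 325.7628669817256, 'cy': 236.49680601326756, 'dist': array([0.02057592, 0.        , 0.        , 0.        , 0.        ]), 'rvec': array([ 2.17586776, -2.14479029,  0.0947083 ]), 'tvec': array([0.07478972, 0.59469178, 1.17158765])}
```

View pics/side0.png

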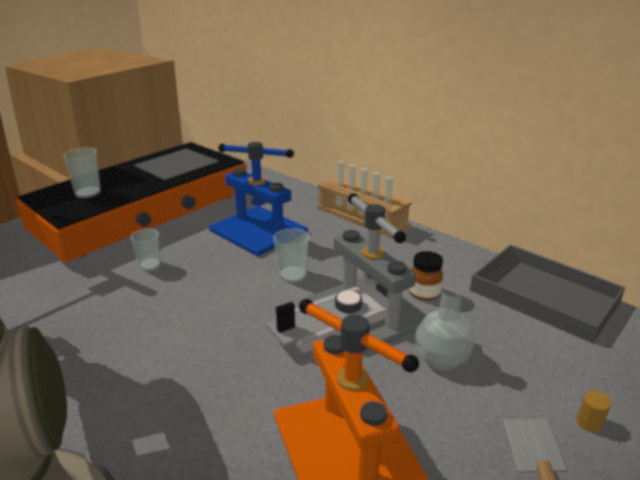

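View pics/top0.png

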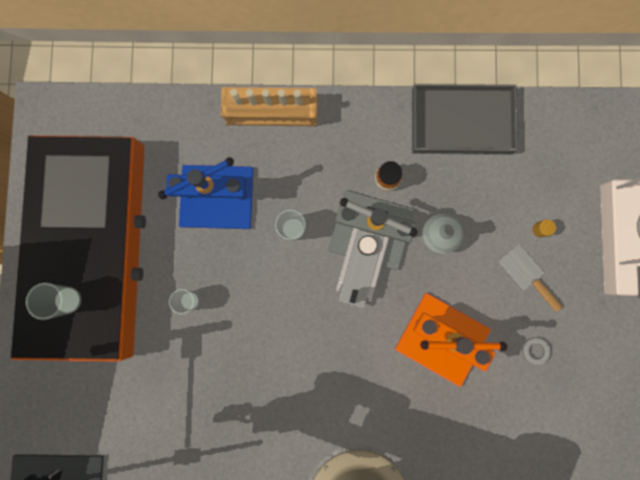

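The grey press stands near (375,225) in the top view and (375,260) in the side view. I'll zoom in on it.

```bash
python3 - <<'E'
import cv2
a=cv2.imread("pics/top0.png")[150:320,270:480]; cv2.imwrite("pics/top0z.png",cv2.resize(a,None,fx=3.5,fy=3.5,interpolation=cv2.INTER_CUBIC))
a=cv2.imread("pics/side0.png")[180:380,260:480]; cv2.imwrite("pics/side0z.png",cv2.resize(a,None,fx=3,fy=3,interpolation=cv2.INTER_CUBIC))
E
```

```text
(no output)
```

View pics/top0z.png

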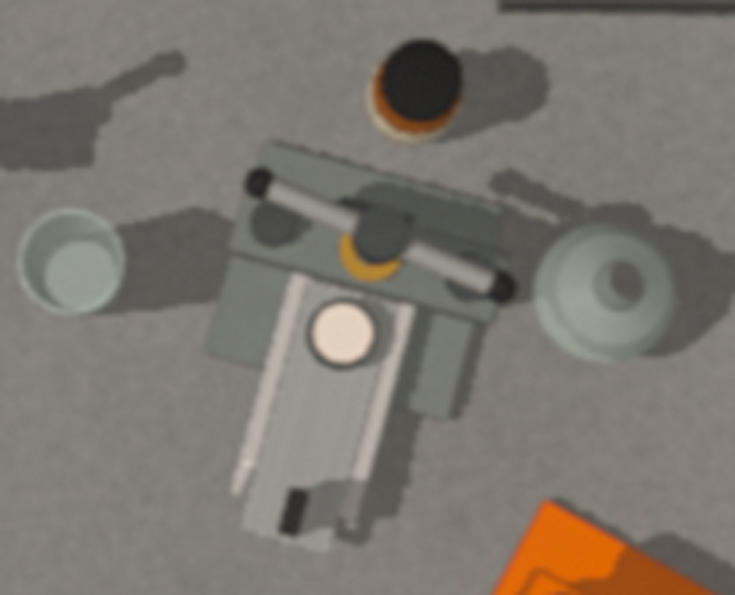

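View pics/side0z.png

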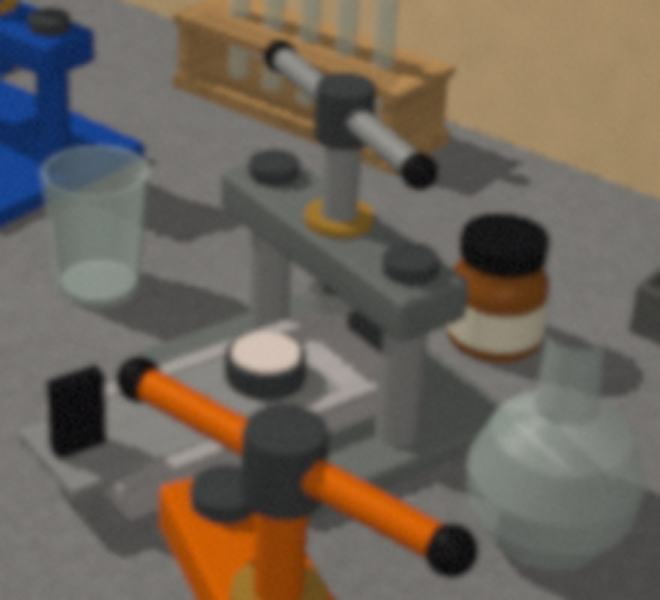

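```bash
cat > h.py <<'E'
import cv2, numpy as np
from station import camera_info
from scipy.optimize import least_squares
C={}
for n in("side","top"):
    i=camera_info(n); C[n]=(np.array([[i['fx'],0,i['cx']],[0,i['fy'],i['cy']],[0,0,1]]),i['dist'],i['rvec'],i['tvec'])
def proj(n,P): K,d,r,t=C[n]; return cv2.projectPoints(np.atleast_2d(np.asarray(P,float)).reshape(-1,1,3),r,t,K,d)[0].reshape(-1,2)
def zt(u,v): return (u/3.5+270,v/3.5+150)
def zs(u,v): return (u/3+260,v/3+180)
def ray(n,p):
    K,d,r,t=C[n];R=cv2.Rodrigues(r)[0]
    q=cv2.undistortPoints(np.array([[p]],float),K,d)[0,0]
    return -R.T@t, R.T@np.array([q[0],q[1],1])
def onz(n,p,z):
    o,d=ray(n,p); return o+d*(z-o[2])/d[2]
def tri(pt,ps):
    f=lambda X:np.r_[(proj('top',X)[0]-pt),(proj('side',X)[0]-ps)]
    s=least_squares(f,[0.5,0,0.1]); return s.x,np.abs(s.fun).max()
E
python3 - <<'E'
from h import *
np.set_printoptions(precision=4,suppress=True)
for n in C: print(n,ray(n,(320,240)))
for k,a,b in [("bL",(259,182),(278,56)),("bR",(500,287),(418,170)),("nutL",(276,223),(274,160)),("nutR",(470,275),(412,258)),("tab",(291,512),(76,378)),("cell",(343,333),(265,352)),("hub",(387,228),(345,90)),
 ("beaker_top",(71,260),(95,168)),("jarlid",(422,80),(504,233))]:
    print(k,*tri(zt(*a),zs(*b)))
E
```

```text
side (array([-0.0164, -0.4914,  0.5732]), array([ 0.6445,  0.5944, -0.4812]))
top (array([0.469 , 0.0629, 1.228 ]), array([ 0.0967,  0.0279, -0.995 ]))
bL [0.6479 0.0453 0.1856] 0.2331109376024756
bR [ 0.5885 -0.0935  0.1868] 0.17479755705596745
nutL [0.6325 0.0335 0.1291] 0.16274426771673234
nutR [ 0.6028 -0.0847  0.1259] 0.08727469846837721
tab [0.4583 0.0199 0.0746] 0.26668527974169365
cell [ 0.573  -0.0128  0.0481] 0.1739674615768081
hub [ 0.6187 -0.026   0.198 ] 1.0980814296389099
beaker_top [0.6139 0.1617 0.0844] 0.13121771025259932
jarlid [ 0.7352 -0.0612  0.074 ] 0.04488805252771044
```

```bash
cat > ov.py <<'E'
from h import *
def frame(x,y,psi): return lambda a,b,z: (x+a*np.cos(psi)-b*np.sin(psi), y+a*np.sin(psi)+b*np.cos(psi), z)
def box(f,x0,x1,y0,y1,z): return [f(x0,y0,z),f(x1,y0,z),f(x1,y1,z),f(x0,y1,z)]
def circ(f,r,z,x=0,y=0): return [f(x+r*np.cos(t),y+r*np.sin(t),z) for t in np.linspace(0,2*np.pi,24,endpoint=False)]
def overlay(img,n,crop,s,polys,out):
    x0,y0,x1,y1=crop
    a=cv2.resize(img[y0:y1,x0:x1],None,fx=s,fy=s,interpolation=cv2.INTER_CUBIC)
    for P,c in polys:
        q=((proj(n,P)+0.5-np.array([x0,y0]))*s-0.5).round().astype(int)
        cv2.polylines(a,[q.reshape(-1,1,2)],True,c,1,cv2.LINE_AA)
    cv2.imwrite(out,a)
E
cat > o1.py <<'E'
from ov import *
import sys
cx,cy,psi,phi,zh,sx,zs_,ch=map(float,sys.argv[1:9]); tag=sys.argv[9]
f=frame(cx,cy,psi); g=frame(cx,cy,phi)
G=(0,255,0);R=(0,0,255);B=(255,80,0);Y=(0,255,255)
P=[(box(f,-.023,.023,-.085,.085,.120),G),(box(f,-.023,.023,-.085,.085,.094),G),(box(f,-.075,.075,-.085,.085,.014),G),
 (circ(g,.016,zh+.015),R),(circ(g,.016,zh-.017),R),(box(g,-.007,.007,-.075,.075,zh),R),
 (box(f,sx-.14,sx+.03,-.03,.03,zs_+.008),B),(box(f,sx-.135,sx-.105,-.006,.006,zs_+.054),Y),(box(f,sx-.135,sx-.105,-.006,.006,zs_+.008),Y),(circ(f,.023,zs_+ch,sx),Y)]
overlay(cv2.imread("pics/top0.png"),"top",(270,150,480,320),3.5,P,f"pics/ovt{tag}.png")
overlay(cv2.imread("pics/side0.png"),"side",(260,180,480,380),3,P,f"pics/ovs{tag}.png")
E
python3 o1.py 0.6178 -0.0248 -0.246 -0.404 0.186 -0.0456 0.0205 0.0275 a
python3 - <<'E'
from h import *
print(onz('top',(425,345),.18),onz('top',(504,346),.18), onz('top',(445,235),.06))
E
```

```text
[ 0.36567711 -0.11813782  0.18      ] [ 0.36667953 -0.27248805  0.18      ] [ 0.59760432 -0.18487258  0.06      ]
```

View pics/ovta.png

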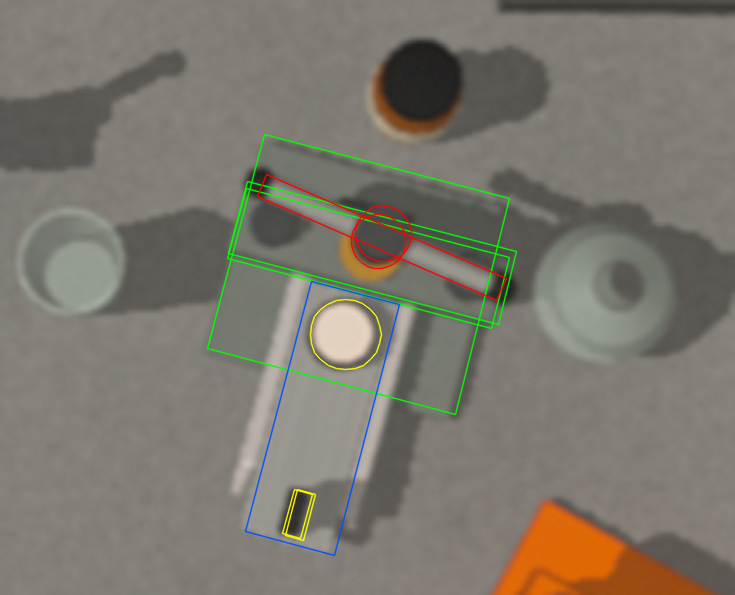

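View pics/ovsa.png

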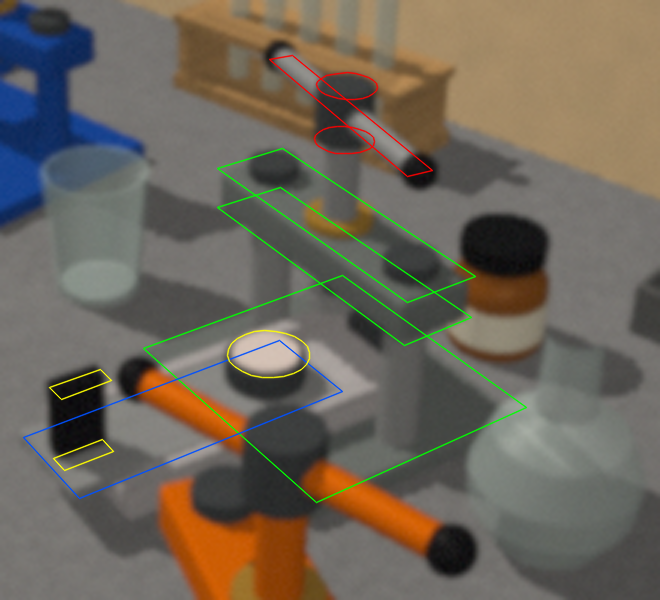

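```bash
cat > st.py <<'E'
from h import *
from station import arm
from scipy.spatial.transform import Rotation as R
np.set_printoptions(precision=4,suppress=True)
def axes(q): return R.from_quat([q[1],q[2],q[3],q[0]]).as_matrix()
def go(target,yang=None):
    """shift in tool axes cm and turn deg to bring TCP to target, tool y axis to world heading yang(deg)"""
    s=arm.state();A=axes(s['tool_rot']);d=A.T@(np.array(target)-s['tcp_pos'])*100
    h=np.degrees(np.arctan2(A[1,1],A[0,1]))
    print('t',round(s['t'],2),'tcp',s['tcp_pos'],'j6',s['joint_positions'][5].round(3),'heading y',h.round(1),'F',s['ft_force'],'T',s['torque'],'open',round(s['opening'],4))
    print('shift cm',d,'turn(about x, deg)', None if yang is None else [round((-(yang+k-h)+180)%360-180,1) for k in(0,180)])
E
python3 -c "
from st import *
print(axes(arm.state()['tool_rot']))
go([.42,.031,.25],np.degrees(np.arctan2(.97,.244)))"
```

```text
[[-0.0005  0.2268  0.9739]
 [-0.001   0.9739 -0.2268]
 [-1.     -0.0011 -0.0002]]
t 0.1 tcp [0.119  0.5112 0.3034] j6 -0.223 heading y 76.9 F [ 0.525  -0.3163 -0.6628] T [ 0.0078  0.0098 -0.0089] open 0.0855
shift cm [  5.373  -39.935   40.2058] turn(about x, deg) [np.float64(1.0), np.float64(-179.0)]
```

>>> servo_tool(
  plan="4 -20 20 1 0;4 -20 20 1 0;4 -20 20 1 0;4 -20 20 1 0;4 -20 20 1 0",
  grip_force=40,
)

```text
t: 0.52
tcp_pos: [0.2283, 0.3344, 0.2743]
tool_rot: [0.702, 0.087, 0.702, -0.087]
ft_force: [1.3, 1.0, -0.2]
opening: 0.0254
```

>>> servo_tool(
  plan="1 -20 20 0 0;1 -20 20 0 0;1 -20 20 0 0;1 -20 20 0 0;1 -20 20 0 0",
)

```text
t: 0.93
tcp_pos: [0.3353, 0.1556, 0.2673]
tool_rot: [0.702, 0.087, 0.702, -0.087]
ft_force: [1.4, 0.4, 0.8]
opening: 0.0
```

```bash
python3 -c "
from st import *
go([.42,.031,.123],np.degrees(np.arctan2(.97,.244)))"
```

```text
t 0.93 tcp [0.3353 0.1556 0.2673] j6 -1.21 heading y 75.9 F [1.3747 0.3655 0.7793] T [ 0.0168 -0.0263  0.0315] open 0.0
shift cm [ 14.4359 -10.0197  11.2463] turn(about x, deg) [np.float64(0.0), np.float64(-180.0)]
```

>>> servo_tool(
  plan="2 -10 11 0 0;2 -10 11 0 0;2 -10 11 0 0;2 -10 11 0 0;2 -10 11 0 0",
)

```text
t: 1.35
tcp_pos: [0.4189, 0.0303, 0.2465]
tool_rot: [0.701, 0.088, 0.702, -0.089]
ft_force: [-0.7, 1.1, 0.1]
opening: 0.0001
```

```bash
python3 -c "
from st import *
go([.42,.031,.123],np.degrees(np.arctan2(.97,.244)))"
```

```text
t 1.35 tcp [0.4189 0.0303 0.2465] j6 -1.528 heading y 75.6 F [-0.6541  1.1458  0.0848] T [0.006  0.0137 0.0015] open 0.0001
shift cm [12.348   0.0996  0.0934] turn(about x, deg) [np.float64(-0.2), np.float64(179.8)]
```

>>> servo_tool(
  plan="4 0 0 0 0;7 0 0 0 0;7 0 0 0 0;7 0 0 0 0",
)

```text
t: 1.68
tcp_pos: [0.4168, 0.0341, 0.1773]
tool_rot: [0.701, 0.087, 0.703, -0.087]
ft_force: [-0.1, 0.1, -0.1]
opening: -0.0001
```

```bash
cat > pic.py <<'E'
import sys,cv2
from station import read_camera
n=sys.argv[1]
a=read_camera("top")[150:320,270:480,::-1]; cv2.imwrite(f"pics/t{n}.png",cv2.resize(a,None,fx=3.5,fy=3.5,interpolation=cv2.INTER_CUBIC))
a=read_camera("side")[180:380,260:480,::-1]; cv2.imwrite(f"pics/s{n}.png",cv2.resize(a,None,fx=3,fy=3,interpolation=cv2.INTER_CUBIC))
E
python3 pic.py 1
```

```text
(no output)
```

View pics/t1.png

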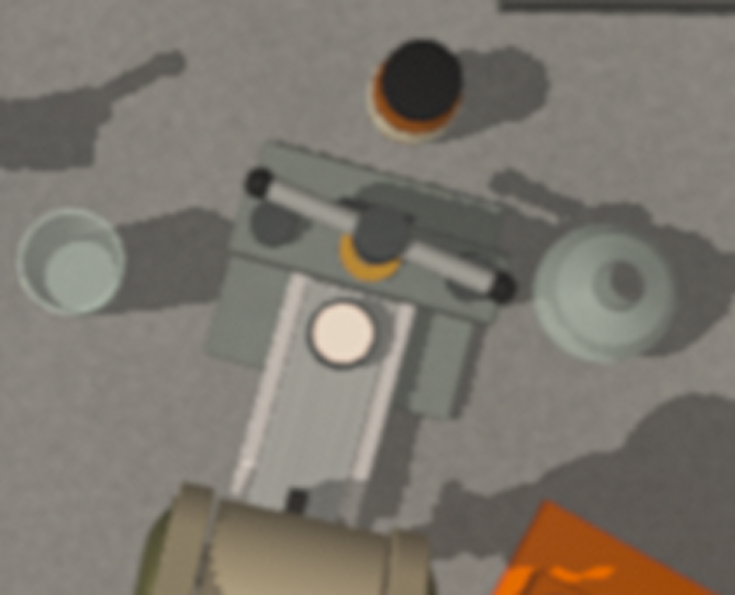

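View pics/s1.png

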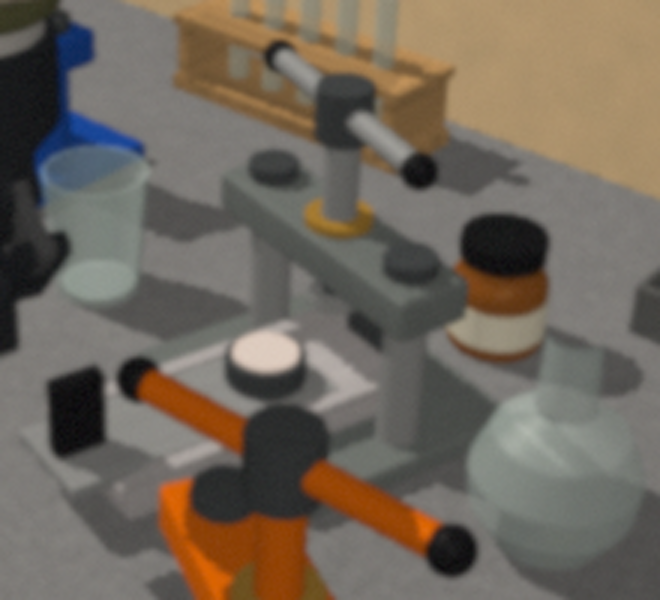

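>>> servo_tool(
  plan="3 0 0 0 0;5.4 -0.1 0 0 0;5.4 -0.1 0 0 0;5.4 -0.1 0 0 0",
)

```text
t: 2.12
tcp_pos: [0.4175, 0.0328, 0.1245]
tool_rot: [0.702, 0.087, 0.702, -0.087]
ft_force: [0.6, -0.6, -0.2]
opening: -0.0001
```

>>> servo_tool(
  plan="0 0 0.3 0 0;0 0 0.6 0 0;0 0 0.9 0 0;0 0 1.2 0 0;0 0 1.2 0 0",
)

```text
t: 2.53
tcp_pos: [0.4295, 0.0296, 0.1239]
tool_rot: [0.702, 0.087, 0.701, -0.087]
ft_force: [0.6, 0.4, -0.0]
opening: -0.0001
```

```bash
python3 -c "
from st import *
go([.42,.031,.123],np.degrees(np.arctan2(.97,.244)))"; python3 pic.py 2
```

```text
t 2.53 tcp [0.4295 0.0296 0.1239] j6 -1.529 heading y 75.9 F [ 0.5961  0.3884 -0.0104] T [ 0.0109 -0.0015 -0.0093] open -0.0001
shift cm [ 0.0911 -0.0963 -0.9529] turn(about x, deg) [np.float64(0.0), np.float64(-180.0)]
```

View pics/s2.png

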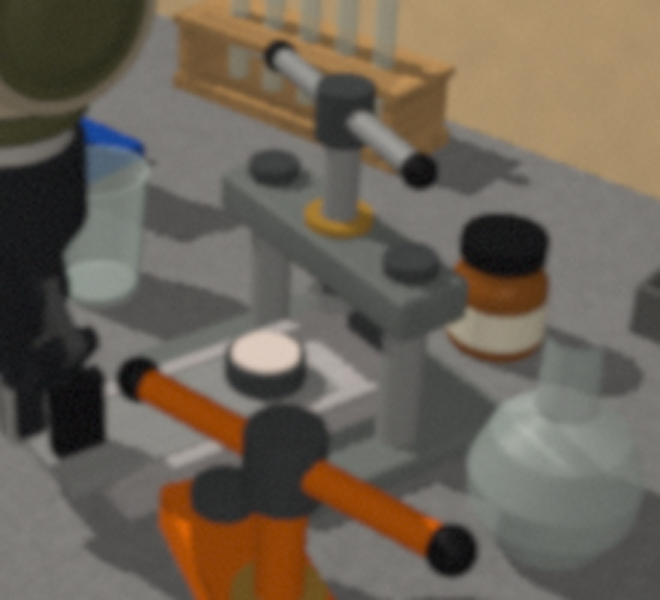

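>>> servo_tool(
  plan="0 0 0.3 0 0;0 0 0.6 0 0;0 0 0.9 0 0;0 0 1.2 0 0;0 0 1.5 0 0",
)

```text
t: 3.05
tcp_pos: [0.4432, 0.0262, 0.1233]
tool_rot: [0.701, 0.087, 0.702, -0.087]
ft_force: [-4.3, 1.1, 2.7]
opening: 0.0001
```

>>> servo_tool(
  plan="0 0 0.3 0 0;0 0 0.6 0 0;0 0 0.9 0 0;0 0 1.2 0 0;0 0 1.5 0 0",
)

```text
t: 3.47
tcp_pos: [0.4581, 0.0224, 0.1233]
tool_rot: [0.702, 0.087, 0.702, -0.087]
ft_force: [-2.6, 1.6, -0.0]
opening: -0.0002
```

```bash
python3 -c "
from st import *
go([.42,.031,.123],np.degrees(np.arctan2(.97,.244)))"; python3 pic.py 3
```

```text
t 3.47 tcp [0.4581 0.0224 0.1233] j6 -1.532 heading y 75.9 F [-2.575   1.5519 -0.0089] T [ 0.1285  0.3883 -0.0535] open -0.0002
shift cm [ 0.0291 -0.0949 -3.9036] turn(about x, deg) [np.float64(0.0), np.float64(-180.0)]
```

View pics/s3.png

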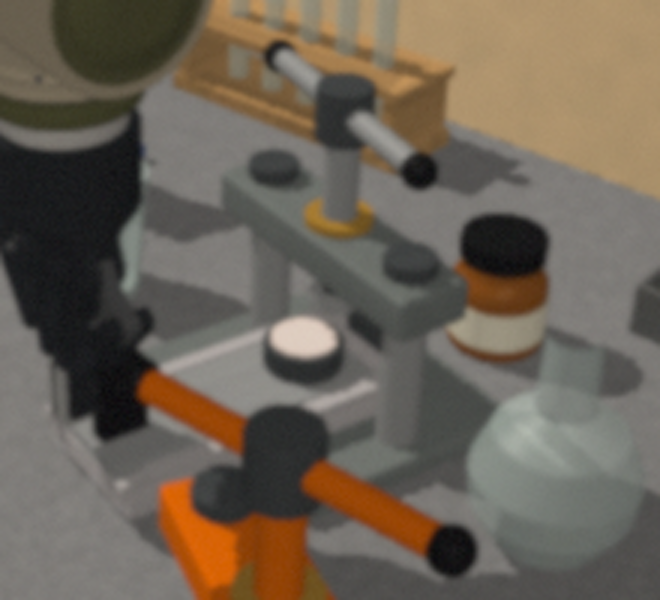

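View pics/t3.png

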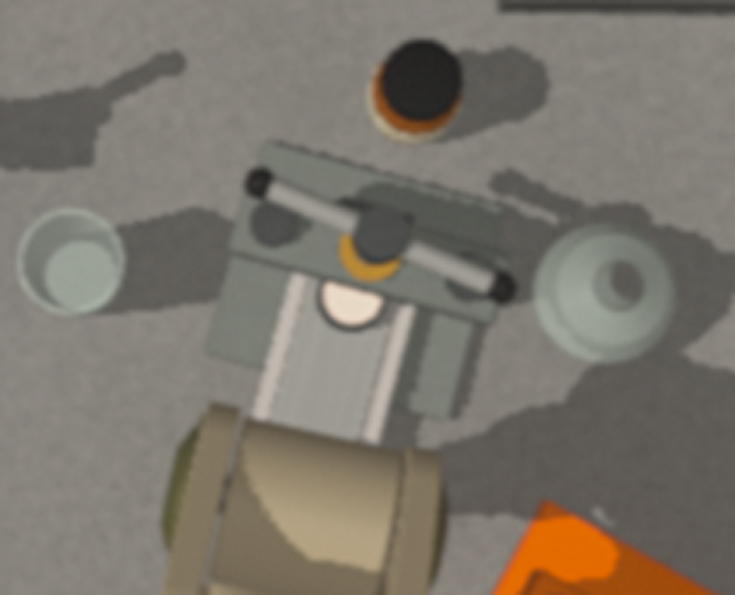

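>>> servo_tool(
  plan="0 0 0.2 0 0;0 0 0.4 0 0;0 0 0.6 0 0;0 0 0.8 0 0;0 0 1 0 0",
)

```text
t: 3.98
tcp_pos: [0.4676, 0.02, 0.1234]
tool_rot: [0.702, 0.087, 0.702, -0.087]
ft_force: [-4.6, 1.5, 1.8]
opening: 0.0
```

>>> servo_tool(
  plan="0 0 0.1 0 0;0 0 0.2 0 0;0 0 0.3 0 0;0 0 0.4 0 0;0 0 0.5 0 0",
)

```text
t: 4.4
tcp_pos: [0.4724, 0.0188, 0.1234]
tool_rot: [0.702, 0.087, 0.702, -0.087]
ft_force: [-3.3, 0.1, 3.2]
opening: -0.0002
```

>>> servo_tool(
  plan="0 0 0.1 0 0;0 0 0.2 0 0;0 0 0.3 0 0",
)

```text
t: 4.65
tcp_pos: [0.4753, 0.0181, 0.1234]
tool_rot: [0.702, 0.087, 0.702, -0.087]
ft_force: [-4.0, 1.3, 3.0]
opening: 0.0001
```

```bash
python3 -c "
from st import *
go([.42,.031,.123],np.degrees(np.arctan2(.97,.244)))"; python3 pic.py 4
```

```text
t 4.65 tcp [0.4753 0.0181 0.1234] j6 -1.534 heading y 75.9 F [-4.0238  1.2992  2.9904] T [ 0.1815  0.5992 -0.0298] open 0.0001
shift cm [ 0.0376 -0.0965 -5.6758] turn(about x, deg) [np.float64(0.0), np.float64(-180.0)]
```

View pics/s4.png

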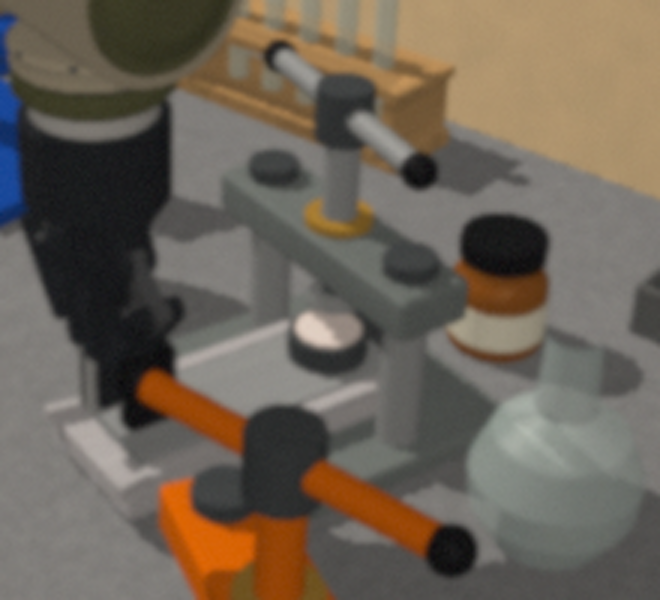

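Still free-sliding at about 4 N drag. I'll go on at 0.7 mm per row.

>>> servo_tool(
  plan="0 0 0.07 0 0;0 0 0.14 0 0;0 0 0.2 0 0",
)

```text
t: 5.0
tcp_pos: [0.4772, 0.0176, 0.1234]
tool_rot: [0.702, 0.087, 0.702, -0.087]
ft_force: [-4.0, 0.9, 3.3]
opening: 0.0003
```

>>> servo_tool(
  plan="0 0 0.05 0 0;0 0 0.1 0 0;0 0 0.15 0 0",
)

```text
t: 5.25
tcp_pos: [0.4781, 0.0174, 0.1233]
tool_rot: [0.701, 0.087, 0.702, -0.087]
ft_force: [-9.9, 0.4, 8.8]
opening: 0.0001
```

>>> servo_tool(
  plan="0 0 0.05 0 0;0 0 0.1 0 0",
)

```text
t: 5.42
tcp_pos: [0.4782, 0.0174, 0.1232]
tool_rot: [0.7, 0.087, 0.703, -0.087]
ft_force: [-14.3, 1.1, 10.9]
opening: -0.0001
```

>>> servo_tool(
  plan="0 0 0 0 0;0 0 -0.3 0 0;0 0 -1.5 0 0;0 0 -3 0 0;0 0 -3 0 0",
)

```text
t: 5.83
tcp_pos: [0.4492, 0.0248, 0.1232]
tool_rot: [0.702, 0.087, 0.702, -0.087]
ft_force: [0.2, 0.2, -0.6]
opening: 0.0002
```

>>> servo_tool(
  plan="-4 0 0 0 1;-8 0 0 0 1;-12 0 0 0 1;-15 0 0 0 1;-15 0 0 0 1",
)

```text
t: 6.25
tcp_pos: [0.453, 0.0238, 0.2794]
tool_rot: [0.706, 0.086, 0.697, -0.087]
ft_force: [1.2, -0.0, -0.1]
opening: 0.0605
```

```bash
python3 -c "
from st import *
go([.6178,-.0248,.300],np.degrees(np.arctan2(-.393,.919)))"; python3 pic.py 5
```

```text
t 6.25 tcp [0.453  0.0238 0.2794] j6 -1.531 heading y 75.9 F [ 1.1982 -0.0237 -0.0967] T [-0.0129  0.0065  0.0353] open 0.0605
shift cm [-1.8379 -0.6984 17.1977] turn(about x, deg) [np.float64(99.0), np.float64(-81.0)]
```

View pics/s5.png

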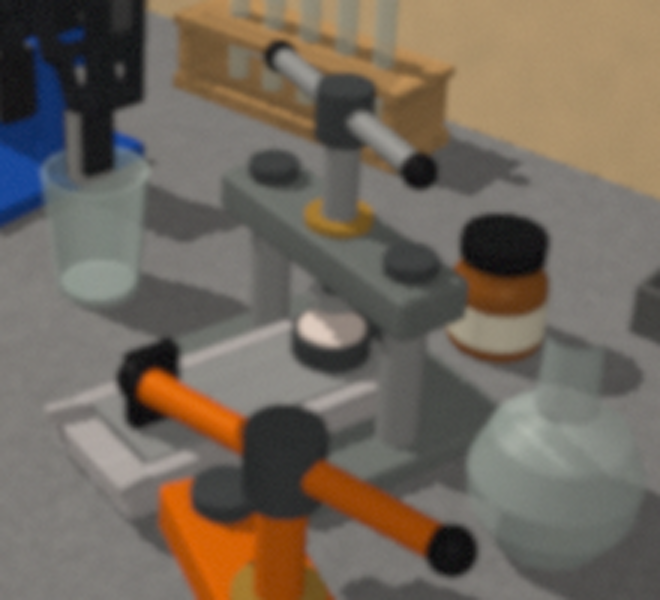

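View pics/t5.png

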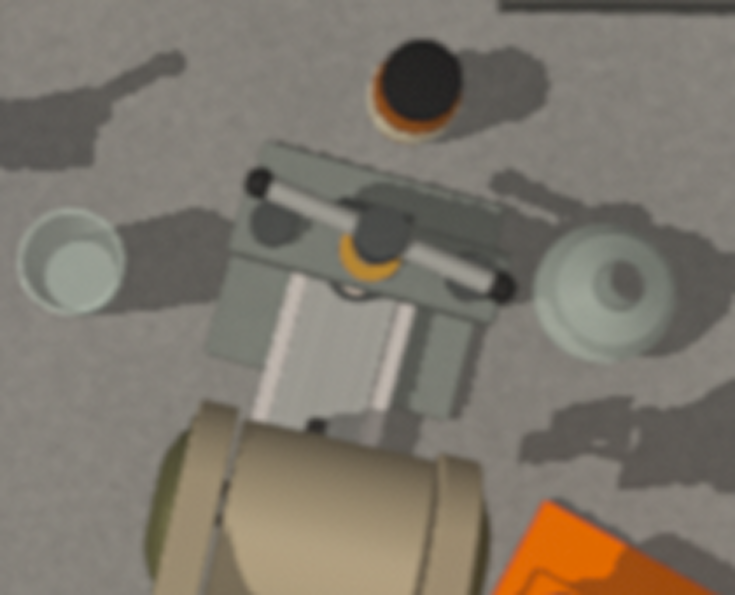

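```bash
python3 -c "
from st import *
print(arm.state()['joint_positions'])"
```

```text
[-0.207   0.1781  1.7524 -0.      1.2076 -1.5314]
```

>>> servo_tool(
  plan="-1 -0.7 4 -7 1;-1 -0.7 8 -14 1;-1 -0.7 12 -21 1;-1 -0.7 15.5 -28 1;-1 -0.7 17.2 -35 1",
)

```text
t: 6.77
tcp_pos: [0.6183, -0.0257, 0.2804]
tool_rot: [0.694, -0.13, 0.696, 0.13]
ft_force: [-0.4, -0.4, 0.2]
opening: 0.0855
```

>>> servo_tool(
  plan="0 0 0 -34 1;0 0 0 -34 1;0 0 0 -34 1;0 0 0 -34 1;0 0 0 -34 1",
)

```text
t: 7.18
tcp_pos: [0.6158, -0.0245, 0.2811]
tool_rot: [0.626, -0.327, 0.627, 0.328]
ft_force: [0.2, 1.1, 0.8]
opening: 0.0851
```

>>> servo_tool(
  plan="0 0 0 0 1;0 0 0 0 1",
)

```text
t: 7.35
tcp_pos: [0.6157, -0.0245, 0.2819]
tool_rot: [0.628, -0.325, 0.629, 0.325]
ft_force: [-0.4, 0.5, -0.9]
opening: 0.0853
```

```bash
python3 -c "
from st import *
print(arm.state()['joint_positions'])
go([.6178,-.0248,.238],145)"; python3 pic.py 6
```

```text
[-0.2296  0.5327  1.232  -0.      1.3788 -2.7554]
t 7.35 tcp [ 0.6157 -0.0245  0.2819] j6 -2.755 heading y 144.7 F [-0.4041  0.5353 -0.9111] T [ 0.0343  0.0416 -0.0394] open 0.0853
shift cm [ 4.3846 -0.1988  0.1003] turn(about x, deg) [np.float64(-0.3), np.float64(179.7)]
```

View pics/s6.png

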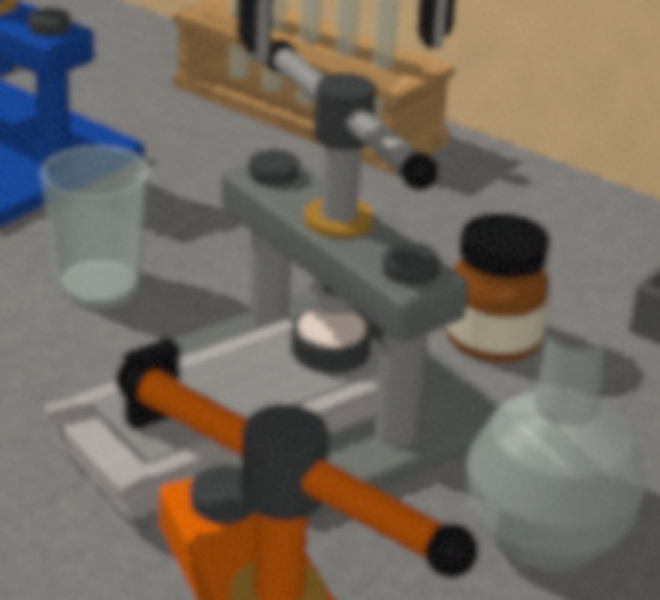

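View pics/t6.png

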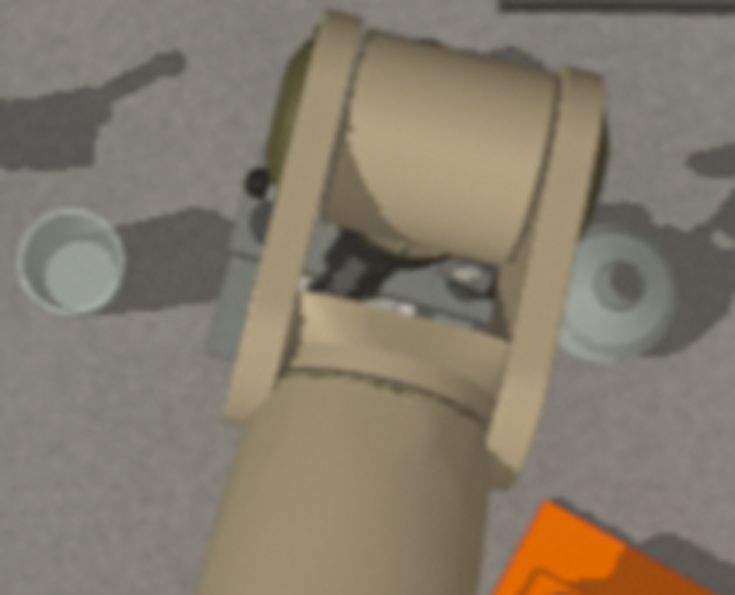

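>>> servo_tool(
  plan="1.5 -0.1 0.1 0 1;3 -0.1 0.1 0 1;4.4 -0.1 0.1 0 1;4.4 -0.1 0.1 0 1",
)

```text
t: 7.78
tcp_pos: [0.6162, -0.024, 0.2362]
tool_rot: [0.626, -0.324, 0.629, 0.327]
ft_force: [0.3, -0.9, -0.4]
opening: 0.0854
```

>>> servo_tool(
  plan="0 0 0 0 0.3;0 0 0 0 0.3;0 0 0 0 0.2;0 0 0 0 0.2;0 0 0 0 0.2",
  grip_force=30,
)

```text
t: 8.2
tcp_pos: [0.6177, -0.0246, 0.2404]
tool_rot: [0.628, -0.327, 0.627, 0.325]
ft_force: [0.3, 0.4, 1.0]
opening: 0.0314
```

```bash
python3 -c "
from st import *
go([.6178,-.0248,.238],145)"; python3 pic.py 7
```

```text
t 8.2 tcp [ 0.6177 -0.0246  0.2404] j6 -2.757 heading y 144.9 F [0.2573 0.3675 0.9588] T [ 0.1259 -0.0355 -0.0416] open 0.0314
shift cm [ 0.2388 -0.0243 -0.0102] turn(about x, deg) [np.float64(-0.1), np.float64(179.9)]
```

View pics/s7.png

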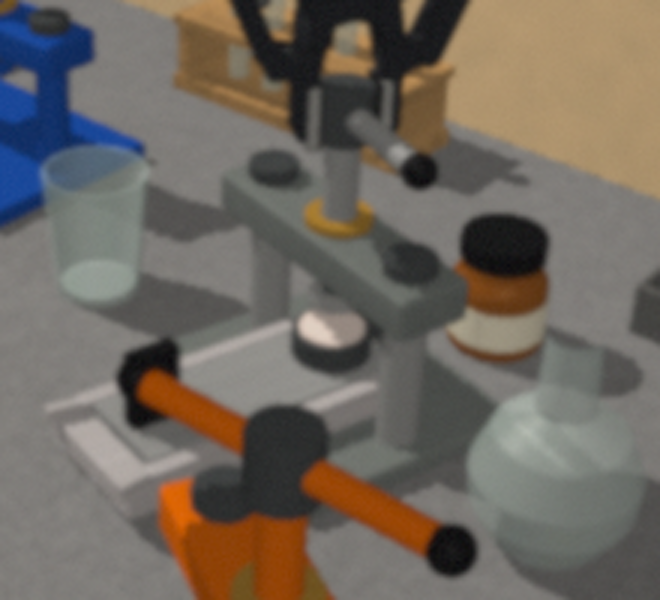

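>>> servo_tool(
  plan="0 0 0 0 0.2;0 0 0 0 0.2;0.03 0 0 5 0.2;0.06 0 0 10 0.2;0.08 0 0 15 0.2",
  grip_force=90,
)

```text
t: 8.72
tcp_pos: [0.6176, -0.0245, 0.2397]
tool_rot: [0.666, -0.241, 0.664, 0.239]
ft_force: [4.9, -4.3, 4.4]
opening: 0.0302
```

```bash
python3 -c "
from st import *
go([.6178,-.0248,.238],145)"
```

```text
t 8.72 tcp [ 0.6176 -0.0245  0.2397] j6 -2.492 heading y 129.7 F [ 4.9137 -4.3232  4.4398] T [-0.4083 -0.6616  0.2262] open 0.0302
shift cm [ 0.1732 -0.0291 -0.0038] turn(about x, deg) [np.float64(-15.3), np.float64(164.7)]
```

>>> servo_tool(
  plan="0.03 0 0 6 0.2;0.07 0 0 12 0.2;0.1 0 0 18 0.2;0.13 0 0 24 0.2;0.17 0 0 30 0.2",
)

```text
t: 9.13
tcp_pos: [0.6177, -0.0246, 0.238]
tool_rot: [0.706, -0.06, 0.703, 0.059]
ft_force: [5.1, -1.9, 5.6]
opening: 0.0299
```

```bash
python3 -c "
from st import *
go([.6178,-.0248,.238],145)";python3 pic.py 8
```

```text
t 9.13 tcp [ 0.6177 -0.0246  0.238 ] j6 -1.967 heading y 99.6 F [ 5.0777 -1.8849  5.6354] T [-0.5977 -0.656   0.2237] open 0.0299
shift cm [ 0.0037 -0.0213  0.0096] turn(about x, deg) [np.float64(-45.4), np.float64(134.6)]
```

View pics/s8.png

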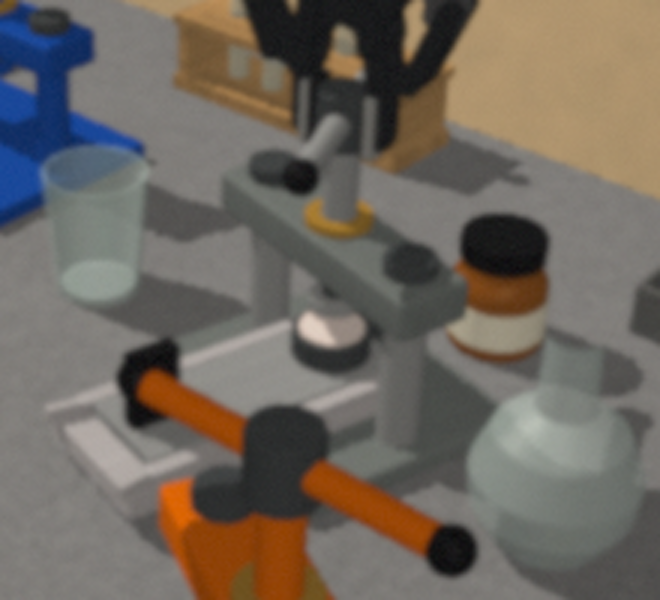

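>>> servo_tool(
  plan="0.03 0 0 6 0.2;0.07 0 0 12 0.2;0.1 0 0 18 0.2;0.13 0 0 24 0.2;0.17 0 0 30 0.2",
)

```text
t: 9.65
tcp_pos: [0.6177, -0.0247, 0.2363]
tool_rot: [0.697, 0.125, 0.695, -0.126]
ft_force: [5.4, -3.0, 6.5]
opening: 0.0303
```

>>> servo_tool(
  plan="0.03 0 0 6 0.2;0.07 0 0 12 0.2;0.1 0 0 18 0.2;0.13 0 0 24 0.2;0.17 0 0 30 0.2",
)

```text
t: 10.07
tcp_pos: [0.6176, -0.0248, 0.2347]
tool_rot: [0.641, 0.301, 0.639, -0.301]
ft_force: [4.6, -4.1, 6.1]
opening: 0.0302
```

```bash
python3 -c "
from st import *
go([.6178,-.0248,.238],145)"
```

```text
t 10.07 tcp [ 0.6176 -0.0248  0.2347] j6 -0.92 heading y 39.6 F [ 4.5671 -4.0689  6.096 ] T [-0.7386 -0.373   0.1788] open 0.0302
shift cm [-0.3338  0.016   0.0151] turn(about x, deg) [np.float64(-105.4), np.float64(74.6)]
```

>>> servo_tool(
  plan="0.03 0 0 6 0.2;0.07 0 0 12 0.2;0.1 0 0 18 0.2;0.13 0 0 24 0.2;0.17 0 0 30 0.2",
)

```text
t: 10.48
tcp_pos: [0.6175, -0.0248, 0.233]
tool_rot: [0.541, 0.457, 0.539, -0.456]
ft_force: [4.0, -4.2, 6.6]
opening: 0.0301
```

>>> servo_tool(
  plan="0.03 0 0 6 0.2;0.07 0 0 12 0.2;0.1 0 0 18 0.2;0.13 0 0 24 0.2;0.17 0 0 30 0.2",
)

```text
t: 10.9
tcp_pos: [0.6175, -0.0248, 0.2313]
tool_rot: [0.405, 0.581, 0.403, -0.58]
ft_force: [3.7, -5.1, 6.9]
opening: 0.0301
```

```bash
python3 -c "
from st import *
go([.6178,-.0248,.238],145)";python3 pic.py 9
```

```text
t 10.9 tcp [ 0.6175 -0.0248  0.2313] j6 0.127 heading y -20.4 F [ 3.7391 -5.095   6.8641] T [-0.5554 -0.0361  0.2098] open 0.0301
shift cm [-0.6675  0.0343 -0.0096] turn(about x, deg) [np.float64(-165.4), np.float64(14.6)]
```

View pics/s9.png

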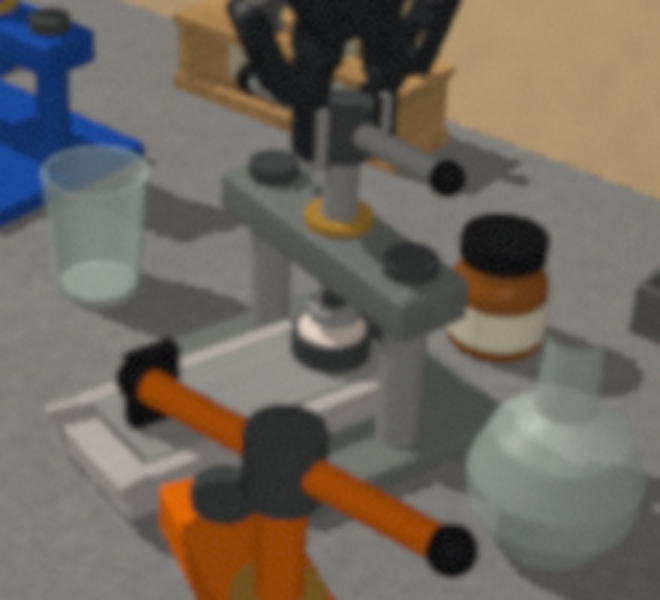

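```bash
cat > tq.py <<'E'
from st import *
from station import read_camera
T=[arm.state()['torque'][2]];F=[arm.state()['ft_force']]
for i in range(5):
    read_camera("side"); s=arm.state(); T.append(s['torque'][2]);F.append(s['ft_force'])
A=axes(s['tool_rot'])
print('t',round(s['t'],2),'Tz',np.array(T),'mean',np.mean(T).round(3),'F',np.mean(F,0),'head',np.degrees(np.arctan2(A[1,1],A[0,1])).round(1),'j6',s['joint_positions'][5].round(3),'z',s['tcp_pos'][2].round(4),'eff6',s['effort'][5])
E
python3 tq.py
```

```text
t 11.25 Tz [-0.3244 -0.3309 -0.2624 -0.3096 -0.3134 -0.3409] mean -0.314 F [ 3.5096 -4.0554  6.9826] head -20.2 j6 0.123 z 0.2313 eff6 -0.30367881059646606
```

>>> servo_tool(
  plan="0.03 0 0 6 0.2;0.07 0 0 12 0.2;0.1 0 0 18 0.2;0.13 0 0 24 0.2;0.17 0 0 30 0.2",
)

```text
t: 11.67
tcp_pos: [0.6174, -0.0247, 0.2296]
tool_rot: [0.24, 0.666, 0.239, -0.665]
ft_force: [3.1, -3.7, 7.7]
opening: 0.0302
```

```bash
python3 tq.py
```

```text
t 11.92 Tz [ 0.1915 -0.2838 -0.2609 -0.2913 -0.3494 -0.3246] mean -0.22 F [ 2.9113 -3.8873  7.2856] head -50.2 j6 0.647 z 0.2296 eff6 -0.2894185110926628
```

>>> servo_tool(
  plan="0.03 0 0 5 0.2;0.06 0 0 10 0.2;0.08 0 0 15 0.2",
)

```text
t: 12.17
tcp_pos: [0.6174, -0.0247, 0.2288]
tool_rot: [0.152, 0.692, 0.15, -0.69]
ft_force: [2.4, -3.7, 6.3]
opening: 0.0301
```

```bash
python3 tq.py; python3 pic.py 10
```

```text
t 12.42 Tz [ 0.1841 -0.1649 -0.3096 -0.2652 -0.3402 -0.3352] mean -0.205 F [ 2.2433 -3.9282  6.6507] head -65.2 j6 0.908 z 0.2288 eff6 -0.29177695512771606
```

View pics/s10.png

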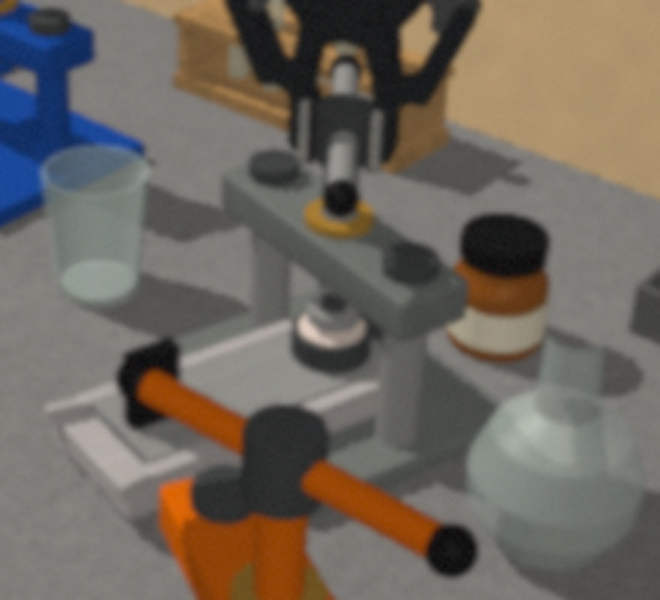

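>>> servo_tool(
  plan="0.03 0 0 5 0.2;0.06 0 0 10 0.2;0.08 0 0 15 0.2",
)

```text
t: 12.77
tcp_pos: [0.6174, -0.0247, 0.228]
tool_rot: [0.06, 0.705, 0.059, -0.704]
ft_force: [3.2, -3.8, 6.3]
opening: 0.0301
```

```bash
python3 -c "
from st import *
go([.6178,-.0248,.238],145)"
```

```text
t 12.77 tcp [ 0.6174 -0.0247  0.228 ] j6 1.174 heading y -80.4 F [ 3.1597 -3.766   6.3225] T [-0.3289 -0.249   0.176 ] open 0.0301
shift cm [-1.0013  0.0215 -0.0397] turn(about x, deg) [np.float64(134.6), np.float64(-45.4)]
```

>>> servo_tool(
  plan="0.03 0 0 5 0.2;0.06 0 0 10 0.2;0.08 0 0 15 0.2",
)

```text
t: 13.02
tcp_pos: [0.6174, -0.0246, 0.2271]
tool_rot: [-0.033, 0.707, -0.033, -0.705]
ft_force: [1.4, -3.5, 5.3]
opening: 0.0299
```

```bash
python3 -c "
from st import *
go([.6178,-.0248,.238],145)"
```

```text
t 13.02 tcp [ 0.6174 -0.0246  0.2271] j6 1.435 heading y -95.4 F [ 1.4475 -3.5255  5.2709] T [-0.3807 -0.3025  0.1994] open 0.0299
shift cm [-1.0859  0.0146 -0.0429] turn(about x, deg) [np.float64(119.6), np.float64(-60.4)]
```

>>> servo_tool(
  plan="0.03 0 0 5 0.2;0.06 0 0 10 0.2;0.08 0 0 15 0.2",
)

```text
t: 13.27
tcp_pos: [0.6174, -0.0246, 0.2263]
tool_rot: [-0.125, 0.697, -0.125, -0.695]
ft_force: [2.1, -3.6, 6.5]
opening: 0.0298
```

```bash
python3 -c "
from st import *
go([.6178,-.0248,.238],145)"
```

```text
t 13.27 tcp [ 0.6174 -0.0246  0.2263] j6 1.697 heading y -110.4 F [ 2.092  -3.5723  6.529 ] T [-0.4559 -0.3153  0.1738] open 0.0298
shift cm [-1.1685  0.0066 -0.0467] turn(about x, deg) [np.float64(104.6), np.float64(-75.4)]
```

>>> servo_tool(
  plan="0.03 0 0 5 0.2;0.06 0 0 10 0.2;0.08 0 0 15 0.2",
)

```text
t: 13.52
tcp_pos: [0.6174, -0.0246, 0.2255]
tool_rot: [-0.215, 0.675, -0.215, -0.673]
ft_force: [3.3, -3.6, 6.2]
opening: 0.0301
```

```bash
python3 -c "
from st import *
go([.6178,-.0248,.238],145)"
```

```text
t 13.52 tcp [ 0.6174 -0.0246  0.2255] j6 1.959 heading y -125.3 F [ 3.263  -3.6226  6.2385] T [-0.435  -0.4102  0.1599] open 0.0301
shift cm [-1.2508 -0.0015 -0.0463] turn(about x, deg) [np.float64(89.7), np.float64(-90.3)]
```

>>> servo_tool(
  plan="0.03 0 0 5 0.2;0.06 0 0 10 0.2;0.08 0 0 15 0.2",
)

```text
t: 13.77
tcp_pos: [0.6175, -0.0245, 0.2246]
tool_rot: [-0.301, 0.641, -0.301, -0.639]
ft_force: [3.4, -4.0, 5.2]
opening: 0.0303
```

```bash
python3 -c "
from st import *
go([.6178,-.0248,.238],145)"
```

```text
t 13.77 tcp [ 0.6175 -0.0245  0.2246] j6 2.221 heading y -140.3 F [ 3.4137 -3.961   5.2274] T [-0.4297 -0.4207  0.198 ] open 0.0303
shift cm [-1.3359 -0.0108 -0.0459] turn(about x, deg) [np.float64(74.7), np.float64(-105.3)]
```

>>> servo_tool(
  plan="0.03 0 0 5 0.2;0.06 0 0 10 0.2;0.08 0 0 15 0.2",
)

```text
t: 14.02
tcp_pos: [0.6175, -0.0245, 0.2238]
tool_rot: [-0.382, 0.596, -0.382, -0.594]
ft_force: [4.0, -2.4, 5.2]
opening: 0.0304
```

```bash
python3 -c "
from st import *
go([.6178,-.0248,.238],145)"; python3 pic.py 11
```

```text
t 14.02 tcp [ 0.6175 -0.0245  0.2238] j6 2.483 heading y -155.3 F [ 4.027  -2.4446  5.1695] T [-0.3735 -0.5354  0.178 ] open 0.0304
shift cm [-1.4165 -0.0177 -0.0432] turn(about x, deg) [np.float64(59.7), np.float64(-120.3)]
```

View pics/s11.png

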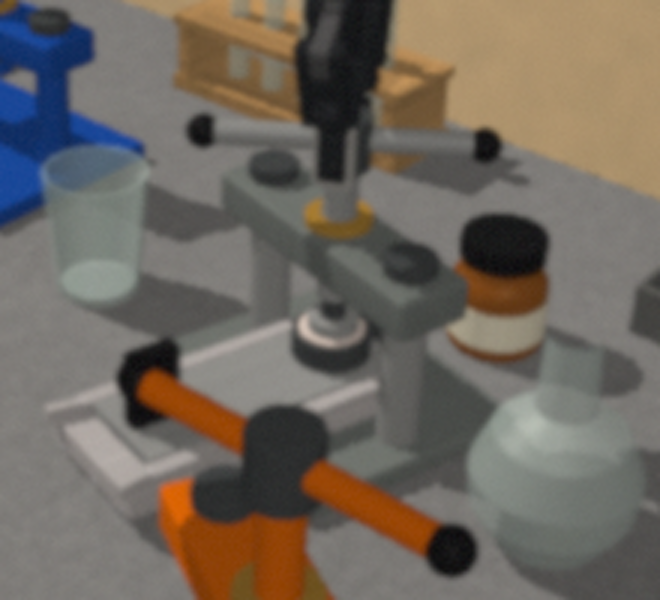

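>>> servo_tool(
  plan="0 0 0 0 1;0 0 0 0 1;0 0 0 0 1;0 0 0 0 1",
)

```text
t: 14.45
tcp_pos: [0.6167, -0.0239, 0.2224]
tool_rot: [0.38, -0.596, 0.381, 0.596]
ft_force: [1.0, 0.1, 0.3]
opening: 0.0771
```

>>> servo_tool(
  plan="-2 0 0 0 1;-5 0 0 0 1;-5 0 0 -7 1;-5 0 0 -14 1;-5 0 0 -21 1",
)

```text
t: 14.87
tcp_pos: [0.6169, -0.024, 0.273]
tool_rot: [-0.263, 0.656, -0.263, -0.656]
ft_force: [0.0, -1.4, -0.3]
opening: 0.0854
```

>>> servo_tool(
  plan="0 0 0 -35 1;0 0 0 -35 1;0 0 0 -35 1;0 0 0 -35 1;0 0 0 -35 1",
)

```text
t: 15.28
tcp_pos: [0.6168, -0.024, 0.2725]
tool_rot: [0.054, -0.705, 0.054, 0.705]
ft_force: [0.0, -0.2, -0.7]
opening: 0.0854
```

>>> servo_tool(
  plan="0 0 0 -35 1;0 0 0 -35 1;0 0 0 -35 1;0 0 0 -35 1;0 0 0 -35 1",
)

```text
t: 15.7
tcp_pos: [0.6168, -0.024, 0.2726]
tool_rot: [-0.16, -0.688, -0.161, 0.689]
ft_force: [-0.4, -0.5, 0.9]
opening: 0.0851
```

>>> servo_tool(
  plan="0 0 0 -35 1;0 0 0 -35 1;0 0 0 -35 1;0 0 0 -35 1;0 0 0 -35 1",
)

```text
t: 16.12
tcp_pos: [0.6168, -0.024, 0.2726]
tool_rot: [-0.36, -0.608, -0.36, 0.609]
ft_force: [0.2, 0.6, 0.1]
opening: 0.0852
```

>>> servo_tool(
  plan="0 0 0 -35 1;0 0 0 -35 1;0 0 0 -35 1;0 0 0 -35 1;0 0 0 -35 1",
)

```text
t: 16.53
tcp_pos: [0.6168, -0.024, 0.2726]
tool_rot: [0.526, 0.472, 0.527, -0.472]
ft_force: [-0.6, -0.2, -0.8]
opening: 0.0857
```

>>> servo_tool(
  plan="0 0 0 -19 1;0 0 0 -19 1;0 0 0 -19 1;0 0 0 -19 1",
)

```text
t: 16.87
tcp_pos: [0.6168, -0.024, 0.2725]
tool_rot: [0.596, 0.38, 0.597, -0.38]
ft_force: [0.4, 0.0, -0.8]
opening: 0.0854
```

```bash
python3 -c "
from st import *
go([.6176,-.0246,.2235],24.7)"; python3 pic.py 12
```

```text
t 16.87 tcp [ 0.6168 -0.024   0.2725] j6 -0.666 heading y 25.1 F [ 0.4121  0.0393 -0.8027] T [ 0.001   0.0267 -0.0105] open 0.0854
shift cm [4.9049 0.0466 0.0866] turn(about x, deg) [np.float64(0.4), np.float64(-179.6)]
```

View pics/s12.png

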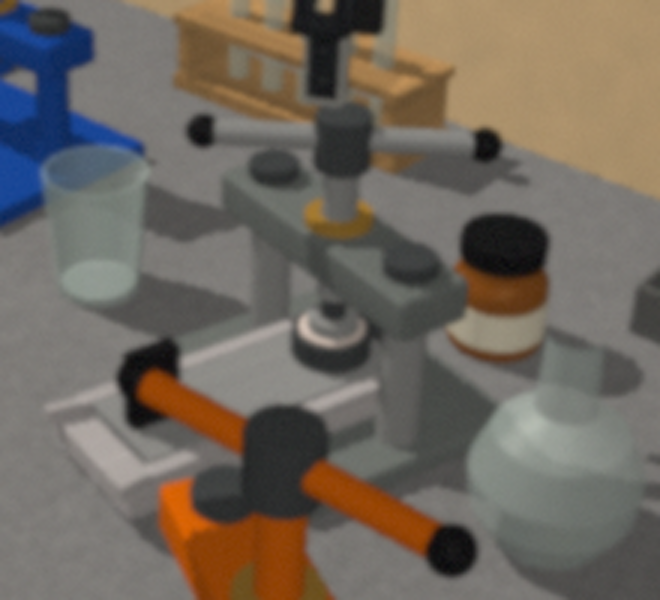

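>>> servo_tool(
  plan="2.5 0.05 0.1 0 1;4.8 0.05 0.1 0 1;4.8 0.05 0.1 0 1;4.8 0.05 0.1 0 1",
)

```text
t: 17.3
tcp_pos: [0.6176, -0.0248, 0.2244]
tool_rot: [0.595, 0.381, 0.596, -0.381]
ft_force: [0.6, 0.2, 0.5]
opening: 0.0855
```

>>> servo_tool(
  plan="0 0 0 0 0.3;0 0 0 0 0.3;0 0 0 0 0.2;0 0 0 0 0.2;0 0 0 0 0.2",
  grip_force=30,
)

```text
t: 17.72
tcp_pos: [0.6178, -0.0249, 0.2256]
tool_rot: [0.596, 0.38, 0.596, -0.381]
ft_force: [-1.4, 0.1, 1.6]
opening: 0.0312
```

>>> servo_tool(
  plan="0 0 0 0 0.2;0 0 0 0 0.2;0.03 0 0 5 0.2;0.06 0 0 10 0.2;0.08 0 0 15 0.2",
  grip_force=90,
)

```text
t: 18.13
tcp_pos: [0.6178, -0.0249, 0.225]
tool_rot: [0.541, 0.456, 0.54, -0.456]
ft_force: [-3.4, -0.4, 5.0]
opening: 0.0303
```

```bash
python3 -c "
from st import *
go([.6176,-.0246,.2235],24.7)"
```

```text
t 18.13 tcp [ 0.6178 -0.0249  0.225 ] j6 -0.398 heading y 9.7 F [-3.3941 -0.3754  5.0424] T [-0.0935  0.6215  0.2357] open 0.0303
shift cm [ 0.1501 -0.0131 -0.0338] turn(about x, deg) [np.float64(-15.0), np.float64(165.0)]
```

>>> servo_tool(
  plan="0.03 0 0 5 0.2;0.06 0 0 10 0.2;0.08 0 0 15 0.2",
)

```text
t: 18.38
tcp_pos: [0.6177, -0.0249, 0.2242]
tool_rot: [-0.477, -0.523, -0.476, 0.523]
ft_force: [-2.9, -0.4, 6.2]
opening: 0.03
```

```bash
cat > q.py <<'E'
from st import *
s=arm.state();A=axes(s['tool_rot']);print(round(s['t'],2),'F',s['ft_force'],'Tz',s['torque'][2].round(3),'head',np.degrees(np.arctan2(A[1,1],A[0,1])).round(1),'eff6',round(s['effort'][5],3))
E
python3 q.py
```

```text
18.38 F [-2.8907 -0.3501  6.2289] Tz 0.439 head -5.3 eff6 -0.985
```

>>> servo_tool(
  plan="0.03 0 0 5 0.2;0.06 0 0 10 0.2;0.08 0 0 15 0.2",
)

```text
t: 18.63
tcp_pos: [0.6177, -0.0249, 0.2235]
tool_rot: [-0.404, -0.58, -0.404, 0.58]
ft_force: [-3.6, 0.1, 6.3]
opening: 0.0303
```

```bash
python3 q.py
```

```text
18.63 F [-3.6195  0.0762  6.3168] Tz 0.574 head -20.3 eff6 -0.868
```

>>> servo_tool(
  plan="0.03 0 0 5 0.2;0.06 0 0 10 0.2;0.08 0 0 15 0.2",
)

```text
t: 18.88
tcp_pos: [0.6177, -0.0249, 0.2227]
tool_rot: [-0.325, -0.628, -0.325, 0.628]
ft_force: [-4.3, 0.7, 6.0]
opening: 0.0299
```

```bash
python3 q.py
```

```text
18.88 F [-4.345   0.6948  6.0337] Tz 0.633 head -35.3 eff6 -0.752
```

Stiffening clearly felt: about 0.4 N m above the drag, a bit past snug. I'll ease back a little and read the reverse torque to bracket the load.

>>> servo_tool(
  plan="-0.02 0 0 -4 0.2;-0.04 0 0 -8 0.2;-0.06 0 0 -12 0.2",
)

```text
t: 19.13
tcp_pos: [0.6177, -0.025, 0.2233]
tool_rot: [-0.391, -0.589, -0.391, 0.589]
ft_force: [-4.6, -0.4, 6.7]
opening: 0.0299
```

```bash
python3 q.py; python3 tq.py
```

```text
19.13 F [-4.5716 -0.3617  6.7029] Tz 0.011 head -22.9 eff6 1.163
t 19.38 Tz [0.0106 0.3475 0.5828 0.5501 0.564  0.4933] mean 0.425 F [-4.351  -0.4068  6.8192] head -23.1 j6 0.173 z 0.2233 eff6 0.5195892602205276
```

>>> servo_tool(
  plan="-0.02 0 0 -4 0.2;-0.04 0 0 -8 0.2;-0.04 0 0 -8 0.2",
)

```text
t: 19.63
tcp_pos: [0.6177, -0.0249, 0.2237]
tool_rot: [-0.431, -0.56, -0.431, 0.561]
ft_force: [-3.6, -1.1, 6.6]
opening: 0.0299
```

```bash
python3 q.py; python3 tq.py;python3 pic.py 13
```

```text
19.63 F [-3.6383 -1.0804  6.6353] Tz 0.47 head -14.9 eff6 -0.407
t 19.88 Tz [0.47   0.4953 0.4452 0.4344 0.4829 0.4243] mean 0.459 F [-4.0303 -0.4433  6.9338] head -15.1 j6 0.034 z 0.2237 eff6 0.4665398318320513
```

>>> servo_tool(
  plan="0 0 0 0 1;0 0 0 0 1;0 0 0 0 1;0 0 0 0 1;0 0 0 0 1",
)

```text
t: 20.4
tcp_pos: [0.6179, -0.0248, 0.2225]
tool_rot: [0.43, 0.561, 0.43, -0.561]
ft_force: [0.3, 0.2, 0.9]
opening: 0.0851
```

>>> servo_tool(
  plan="-2 0 0 0 1;-5 0 0 0 1;-9 0 0 0 1;-12 0 0 0 1;-12 0 0 0 1",
)

```text
t: 20.82
tcp_pos: [0.6187, -0.025, 0.3496]
tool_rot: [0.433, 0.564, 0.427, -0.559]
ft_force: [0.2, 0.1, 0.4]
opening: 0.0853
```

```bash
python3 q.py; python3 pic.py 14
```

```text
20.82 F [0.1786 0.0996 0.3551] Tz -0.003 head -15.1 eff6 0.0
```

View pics/s13.png

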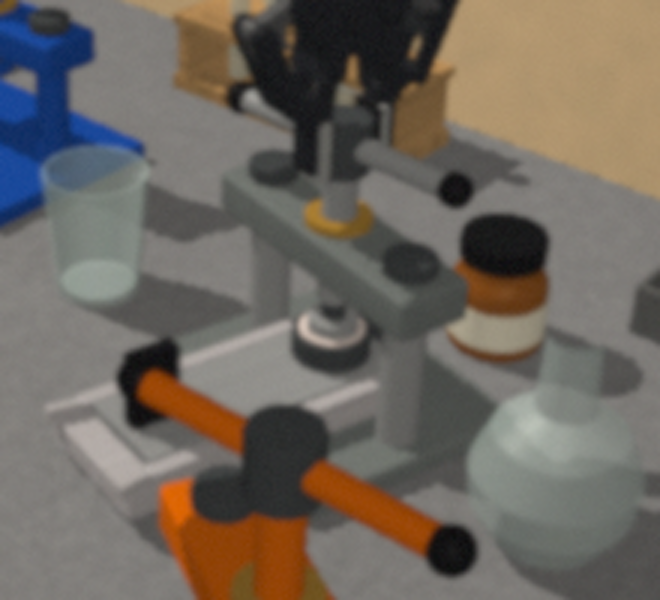

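View pics/s14.png

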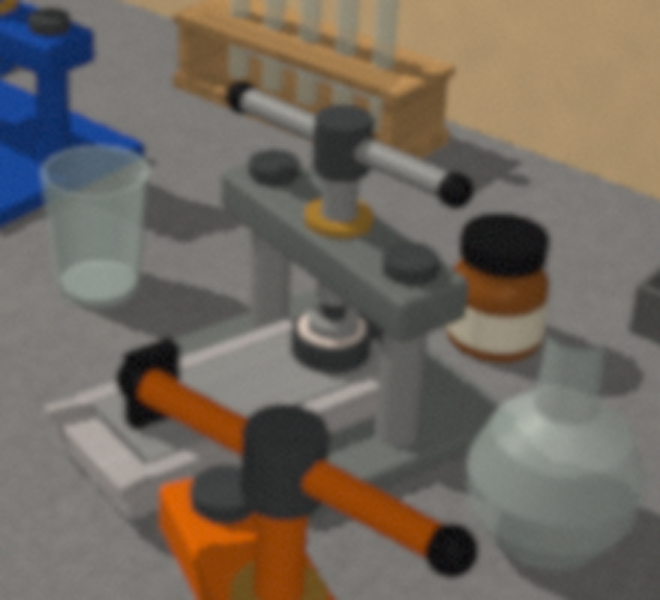

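```bash
python3 -c "
from station import arm
arm.hand_in(); print(arm.state()['t'])"
```

```text
the job is handed in; nothing more can be done
the job is handed in; nothing more can be done
```

I loaded the press and handed the job in at about 21 s. No verdict was reported, and the final foot force is my estimate, not a direct reading.

- **Slide:** I pushed it about 45 mm along the track with closed fingers, with 3–5 N drag. At the stop the push rose to about 14 N, so roughly 10 N on the stop, well under 25 N. Later pictures show the tab unmoved.
- **Handle:** I gripped it by the hub and turned it about 360° clockwise over two grips. The drag while turning read about 0.2 N m. Stiffening began shortly after 300°, after the second grip, and the torque peaked at 0.63 N m.
- **Easing back:** That peak was a little past snug. It suggests 100–130 N on the specimen, above the 110 N firm limit but under the 150 N that counts as forced. I backed off about 20°.
- **Final force:** The readings taken while backing off and at rest bracket it at about 55–80 N. Held torque readings swing with friction, so I relied on both directions together.
- **Last checks:** After release the handle stayed where I left it and the wrist force was near zero, with the gripper about 13 cm up and clear of everything. The beaker, flask and jar look unmoved in the last side view; I took no last top view.

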